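# Hold the hidden bolt head while the nut is run on

## Task

The nut runner on the front of the jig is dragging the bracket's middle bolt round with the nut. Reach down into the narrow gap behind the bracket without knocking the bracket or the fence, take the middle bolt's hexagonal head between the fingers with a gentle grip (the brass is soft) and stop it turning. Finish while still holding it firmly still; leave the two tight bolts and the loose things on the bench alone.

Things in the scene. Friction and masses are not known exactly. Their poses are not given: they have to be found in the camera images.
- jig: steel jig fixed to the bench: base plate 250 mm wide, 12 mm thick, jig x = -210 to 60 mm. Origin on the bench directly below the middle of the bolt head; x runs along the bolt from the nut runner through the bracket to the head (away from the robot), y left, z up. The nut runner is a cylinder 48 mm in diameter lying in line with the bolt on the robot's side (x = -200 to -75, top 112 mm)
- bracket: upright aluminium plate, fixed on the jig, 8 mm thick (jig x = -27 to -19 mm), 230 mm wide in y, top 112 mm above the bench. Same origin and axes as the jig. It carries two tight bolts, the same as the middle one, at jig y = -90 and 90 mm, to be left alone
- fence: upright plain steel plate, fixed on the jig, 12 mm thick (jig x = 27 to 39 mm), 230 mm wide in y, top 98 mm above the bench. Same origin and axes as the jig. Between bracket and fence is a gap 46 mm wide, open above, floor 12 mm above the bench
- bolt_head (a point): centre of the hexagonal brass head of the middle bolt, in the gap, 88 mm above the bench, 24 mm below the bracket's top. 24 mm across flats, 27.7 mm across corners, 18 mm long (jig x = -9 to 9 mm); a round steel washer, 32 mm in diameter, 10 mm thick, lies between it and the bracket. The point's axes are the jig's and do not turn with the bolt
- bolt (a joint): angle of the middle bolt about the jig's x, rad; at 0 and every 1.047 two flats stand upright, facing jig -y and +y. The runner drags it at 0.1 rad/s towards rising values with 0.15 N m and goes on dragging while it is held. A pinch from above at any angle can hold it by friction; a pinch on two upright flats holds it best. Soft brass: a grip of 20 to 40 N is plenty, more than 60 N on a jaw marks it
- bracket_top (a point): middle of the bracket's top edge, 112 mm above the bench, at jig x = -23 mm, y = 0
- spare_nut: loose brass hexagon nut blank, 24 mm across flats, 12 mm high, on the jig's base plate in front of the bracket; origin at its underside. Leave alone
- spacer: loose aluminium spacer, 26 mm in diameter, 20 mm high, on the jig's base plate in front of the bracket; origin at its underside. Leave alone
- glue_jar: closed white jar, 68 mm in diameter, 85 mm high; origin at its underside. Leave alone
- screwdriver: screwdriver lying on the bench. Leave alone
- tape_roll: roll of clear tape lying flat, 90 mm in diameter, 22 mm high; origin at its underside. Leave alone
- wallet_stack: stack of four wallets, 115 x 95 x 48 mm; origin at its underside. Leave alone
- edge_brush: brush lying on the bench. Leave alone

How it is judged:
At the end, for the whole second after the job is handed in: the grasp point is at the middle bolt's head (within 12 mm sideways, about 20 mm along the bolt and in height), the fingers grip it with at least 10 N (both jaws together), and the bolt turns slower than 0.02 rad/s, although the runner still drags at it (x of the grasp point in the frame of bolt_head between -0.02 and 0.025 m and y of the grasp point in the frame of bolt_head between -0.012 and 0.012 m and z of the grasp point in the frame of bolt_head between -0.02 and 0.022 m and contact force between the fingers and bolt above 10 N and velocity of joint bolt between -0.02 and 0.02 rad/s); the arm keeps its last pose, push and grip.
It fails at once if the soft brass head is gripped or pushed too hard (over 65 N on a jaw, 130 N on both together) (contact force between the fingers and bolt above 130 N).
It fails at once if the bracket or one of its tight bolts is knocked with more than 20 N (contact force between any of the fingers, the arm and bracket above 20 N).
It fails at once if the fence is knocked with more than 20 N (contact force between any of the fingers, the arm and fence above 20 N).
It fails at once if a loose thing on the bench or jig is disturbed (moved over 30 mm) (distance of any of spare_nut, spacer, glue_jar, screwdriver, tape_roll, wallet_stack, edge_brush from where it was at the start of the episode above 0.03 m).
It also fails if it takes over 48 s, if anything falls off the work surface, if the arm or the gripper's body presses on something with over 40 N, if the wrist force passes 120 N, or if a joint passes its speed limit or range.

## Robot

A 6-joint arm with a two-finger parallel gripper is mounted at the origin on the work surface. World frame = base frame: x ahead of the robot, y to its left, z up, the work surface at z = 0. Lengths are in m, angles in rad, forces in N, time in s.
With the tool pointing down it reaches from about 0.425 to 0.95 m from the base axis. Payload 14.7 kg.
Tool frame: the origin (TCP) lies between the finger pads; the fingertips stand 22 mm ahead of it and the grasp point (between the pads) lies 3 mm ahead of it; x points along the fingers, z is the direction in which the jaws open and shut, and the axes are right-handed (so a half turn about x gives the same grasp; the last joint's range is limited). The gripper opens to 85 mm and grips with 20 to 120 N. Pads are 22 mm wide; open, the fingers measure 114 mm over their backs; the gripper's body (76 mm by 85 mm) begins 54 mm behind the grasp point. The pads swing forward as they close: fully open they stand 13 mm farther back than shut.
Start: joints at [1.282, 0.48, 1.596, -0, 1.065, -0.047], TCP at [0.156, 0.631, 0.253] pointing down, gripper open.
Joint ranges: [-2.75, 2.75], [-0.82, 2.05], [0.23, 2.67], [-1.56, 4.7], [0.09, 2.69], [-2.92, 2.92]. Speed limits (rad/s): [1.89, 1.89, 2.39, 3.01, 3.01, 3.01].

## Interface

Orientations are given as a rotation vector (axis times angle).
In Python, from plant import r gives the robot as it stands.
- The arm moves only by the tool carry_out, never from a script. Its argument "motion" is a list of rows, each an object with "fingers": the gripper command: -1 is fully open, 1 is shut, values between are in proportion; "xyz": the shift along the world's x, y, z in m, a list of three; "rot": the turn, a rotation vector about the world's x, y, z in degrees, a list of three. A call has 1 to 20 rows; each row shifts and turns the pose as measured when the row begins; what a row does not reach is not made up. A row lasts 1/10 s, in which the tool goes at most 50 mm and 8.59 degrees, less where a joint would pass 70% of its speed; a pose out of reach is approached as far as the arm can. A call with a gripper value outside its range is refused whole. The fingers move at their own pace and stop on an object; "grip_force" is the grip in N (left out, the last holds). Time passes only in rows, so rows that do not move let the fingers close. It gives the time, the measured TCP pose, the force and the opening at its end, in the units of the state.
- r.observe(): the state, without advancing time (a new reading comes with each control period).
- r.camera(name): name is "side" or "top"; returns the picture (400x640x3 uint8, red, green, blue); there is no depth.
- r.camera_model(name): a dict with "intrinsics" (3x3 intrinsics, pixels), "rvec" (rotation vector, rad) and "tvec" (3), from world to camera coordinates, as OpenCV has them. Camera axes: x right, y down, z forward; pixel columns grow to the right and rows downward; lengths in m; the calibration is good to about 2 mm. A picture is of the moment at which its call begins. camera_model takes no time and is no camera call.
- r.job_done(): hands the job in, once; it reports no verdict.
The state is a dict: "time": time; "qpos": joint angles; "qd": joint speeds; "tau": joint torques, N m; "tool_pos": TCP position; "eef_rot": TCP orientation; "contact_force": force on the tool from outside, world axes, zero at the start; "moment": the same for the moment, N m; "width": finger opening in m.
Only numpy, scipy, OpenCV 4.12 (cv2) and the standard library are available. Lean on these libraries where they do the work, as an engineer would, in place of code of your own. Each camera call takes 0.05 s, during which the arm holds its last target.

## Working session

There is one attempt and no reset: what is moved stays moved. The work goes in short steps, Python scripts to look and compute and a tool call to move; the robot and the scene stay as the last step left them, time stands still between calls to the robot, and variables do not carry over. Pictures are saved under pics/ and viewed, and the job is handed in when it is done.

Besides the shell and the picture viewer there is one more tool, called after "Emit:" in YAML: its name, and indented under it one key for each argument. carry_out: Moves the arm, as the interface text tells. Its arguments: {"type":"object","properties":{"motion":{"type":"array"},"grip_force":{"type":"number"}},"required":["motion"]}

```bash
ls; mkdir -p pics
cat > h.py <<'E'
import numpy as np, cv2
from plant import r
def snap(n,f):
    im=r.camera(n); cv2.imwrite(f'pics/{f}.png',cv2.cvtColor(im,cv2.COLOR_RGB2BGR)); return im
def cam(n):
    m=r.camera_model(n); K=np.array(m['intrinsics'],float); R=cv2.Rodrigues(np.array(m['rvec'],float))[0]; t=np.array(m['tvec'],float).ravel(); return K,R,t
def ray(n,uv):
    K,R,t=cam(n); d=R.T@np.linalg.inv(K)@np.array([uv[0],uv[1],1.]); return -R.T@t, d/np.linalg.norm(d)
def onz(n,uv,z):
    c,d=ray(n,uv); return c+d*(z-c[2])/d[2]
def proj(n,P):
    K,R,t=cam(n); p=K@(R@np.asarray(P,float)+t); return p[:2]/p[2]
def tri(uv1,uv2):
    a,d=ray('top',uv1); b,e=ray('side',uv2)
    s=np.linalg.lstsq(np.c_[d,-e],b-a,rcond=None)[0]; p,q=a+d*s[0],b+e*s[1]; return (p+q)/2,np.linalg.norm(p-q)
E
python3 - <<'E'
from h import *
snap('top','t0');snap('side','s0')
print(r.observe())
for n in('top','side'):print(n,ray(n,(320,200)),cam(n)[0])
E
```

```text
pics
{'time': 0.1, 'qpos': array([ 1.28241621e+00,  4.80767835e-01,  1.59681713e+00, -9.55712653e-06,
        1.06506433e+00, -4.65496763e-02]), 'qd': array([-0.00040443, -0.0009148 , -0.00257383, -0.00049459,  0.00028504,
       -0.00146985]), 'tau': array([ 1.20818291e-03, -9.52260089e+01, -4.31047618e+01, -7.34025184e-05,
        5.09879421e-03, -4.54448059e-05]), 'tool_pos': array([0.15551688, 0.63077448, 0.25273504]), 'eef_rot': array([-1.02987414,  1.31481565,  1.0288409 ]), 'contact_force': array([0.38528013, 0.29589962, 0.31072183]), 'moment': array([-0.00292077, -0.00533849, -0.01980667]), 'width': 0.08538071241715295}
top (array([0.31466847, 0.02966761, 1.27406031]), array([ 0.1722326 , -0.00397641, -0.98504828])) [[443.96598827   0.         316.36786041]
 [  0.         443.96598827 196.12412653]
 [  0.           0.           1.        ]]
side (array([ 0.0310743 , -0.67328142,  0.74741812]), array([ 0.46000998,  0.6543702 , -0.60015869])) [[378.80339667   0.         318.51592751]
 [  0.         378.80339667 199.82588884]
 [  0.           0.           1.        ]]
```

View pics/t0.png

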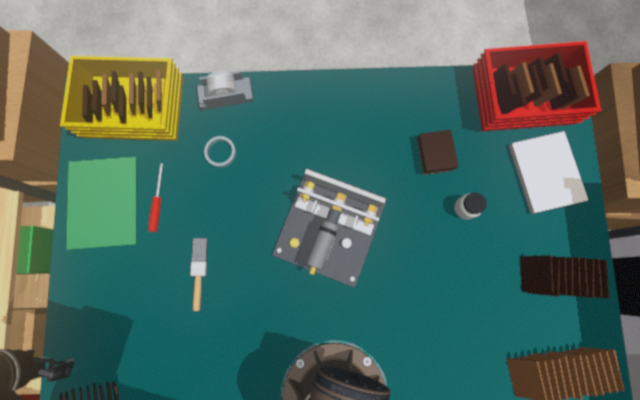

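View pics/s0.png

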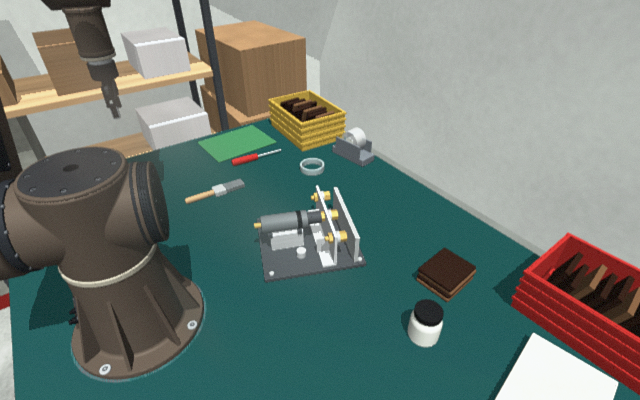

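The jig sits around (335,225) in the top view and (310,235) in the side view, yawed by roughly -20°. I'll zoom in on both.

Run:
```python
import cv2
a=cv2.imread('pics/t0.png')[160:290,265:395];cv2.imwrite('pics/t0z.png',cv2.resize(a,None,fx=4.6,fy=4.6,interpolation=cv2.INTER_CUBIC))
a=cv2.imread('pics/s0.png')[175:285,245:375];cv2.imwrite('pics/s0z.png',cv2.resize(a,None,fx=5,fy=5,interpolation=cv2.INTER_CUBIC))
```

```text
(no output)
```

View pics/t0z.png

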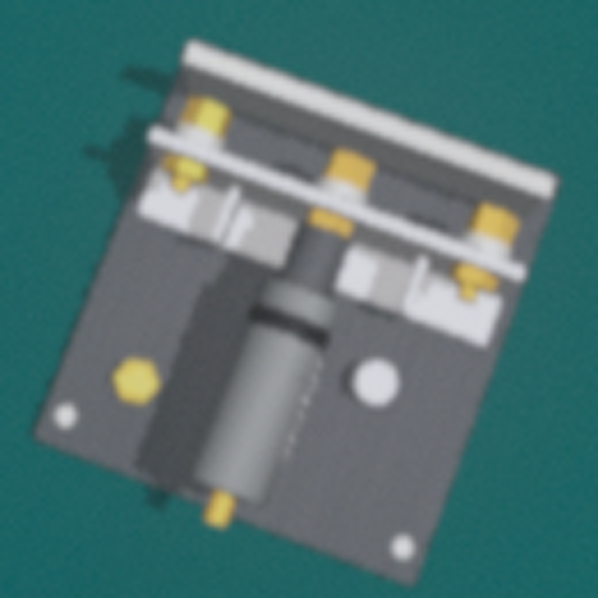

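View pics/s0z.png

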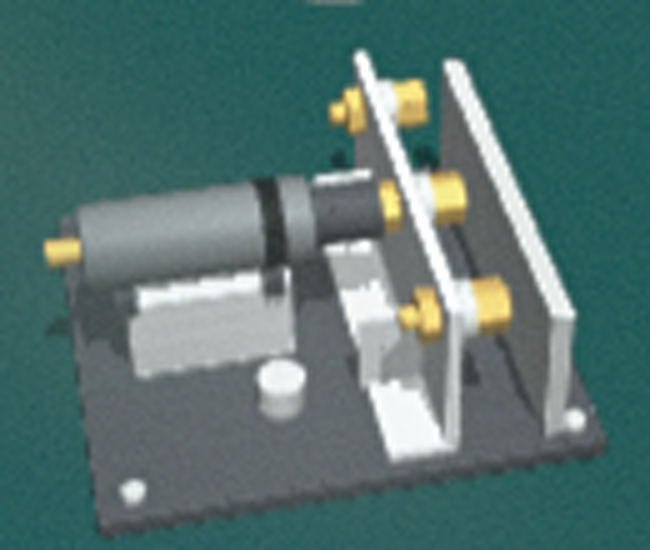

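Run:
```python
from h import *
# corner estimates by hand from the zooms (centre of top faces' ends)
T=lambda u,v:(u/4.6+265-.4,v/4.6+160-.4)
S=lambda u,v:(u/5+245-.4,v/5+175-.4)
# white masks in top
im=cv2.imread('pics/t0.png');hsv=cv2.cvtColor(im,cv2.COLOR_BGR2HSV)
m=((hsv[...,2]>150)&(hsv[...,1]<40)).astype(np.uint8);m[:160]=0;m[290:]=0;m[:,:265]=0;m[:,395:]=0
for c in cv2.findContours(m,cv2.RETR_EXTERNAL,cv2.CHAIN_APPROX_NONE)[0]:
    if len(c)>8: print('white',cv2.minAreaRect(c))
pts={'brL':((150,133),(360,53)),'brR':((523,272),(458,308)),'feL':((187,47),(452,63)),'feR':((553,187),(572,316))}
for k,(a,b) in pts.items(): print(k,tri(T(*a),S(*b)))
for n in('t0','s0'):
    im=cv2.imread(f'pics/{n}.png');hsv=cv2.cvtColor(im,cv2.COLOR_BGR2HSV)
    m=((hsv[...,0]>15)&(hsv[...,0]<32)&(hsv[...,1]>110)&(hsv[...,2]>90)).astype(np.uint8)
    _,_,st,ce=cv2.connectedComponentsWithStats(m)
    for s,c in zip(st[1:],ce[1:]):
        if 265<c[0]<395 and 160<c[1]<290 and s[4]>10 or (n=='s0' and 245<c[0]<375 and 175<c[1]<285): print(n,s,c)
```

```text
white ((352.0, 278.5), (5.0, 4.0), 90.0)
white ((279.0, 250.0), (4.0, 4.0), 90.0)
white ((346.5, 242.5), (9.0, 9.0), 90.0)
white ((321.1775207519531, 249.573974609375), (6.307693004608154, 34.000003814697266), 22.61986541748047)
white ((331.5, 226.0), (4.0, 5.0), 90.0)
white ((355.9249572753906, 222.69302368164062), (35.675071716308594, 13.25517749786377), 21.250505447387695)
white ((311.6500549316406, 206.05001831054688), (33.5201416015625, 12.33288288116455), 18.434947967529297)
white ((338.24456787109375, 202.5455322265625), (86.72936248779297, 6.719411373138428), 20.85445785522461)
white ((344.7260437011719, 185.39727783203125), (85.20596313476562, 5.149811744689941), 20.556045532226562)
brL (array([0.55112653, 0.08470359, 0.11217823]), np.float64(0.0009778857079923485))
brR (array([ 0.46353929, -0.1270273 ,  0.11347938]), np.float64(0.0007092815439308498))
feL (array([0.6046781 , 0.06311088, 0.09606352]), np.float64(0.0014878280847382345))
feR (array([ 0.5165308 , -0.15023906,  0.09709189]), np.float64(0.0039798838652784505))
t0 [306 182   9   6  37] [309.72972973 184.2972973 ]
t0 [336 193  10   7  45] [340.75555556 195.93333333]
t0 [301 194   9   7  32] [304.75   196.6875]
t0 [368 205   9   7  45] [371.93333333 207.84444444]
t0 [332 206   9   5  25] [336.32 207.84]
t0 [364 218   9   6  33] [367.39393939 220.3030303 ]
t0 [290 239   9   8  45] [293.6 242.4]
t0 [310 267   6   7  29] [312.20689655 270.17241379]
s0 [325 191   5   9  40] [326.925 195.275]
s0 [311 193   7   8  40] [314.575 196.725]
s0 [321 211   4  10  24] [322.79166667 215.70833333]
s0 [332 210   5   3  12] [333.91666667 210.75      ]
s0 [333 214   5   5  20] [335.05 216.45]
s0 [254 223   7   4  18] [257.55555556 224.72222222]
s0 [340 231   7  10  57] [343.15789474 235.42105263]
s0 [325 233   8  10  55] [329.09090909 237.45454545]
```

Run:
```python
from h import *
from scipy.spatial.transform import Rotation as Ro
R=Ro.from_rotvec(r.observe()['eef_rot']).as_matrix();print(R.round(3))
a=np.degrees(np.arctan2(R[1,2],R[0,2]));print('jaw yaw',a,'target',67.5)
for t,s in (((309.73,184.3),(326.93,195.27)),((340.76,195.93),(335.0,214.7)),((371.93,207.84),(343.16,235.4))): print(tri(t,s), onz('top',t,.092))
for P in([.529,-.0305,.088],[.529,-.0305,.100]):print(proj('top',P),proj('side',P))
```

```text
[[-0.    -0.971  0.239]
 [-0.001  0.239  0.971]
 [-1.     0.    -0.001]]
jaw yaw 76.14440318866683 target 67.5
(array([0.56594666, 0.05174204, 0.08903338]), np.float64(0.0003941691113373872)) [0.5654942  0.05159359 0.092     ]
(array([ 0.53215262, -0.031996  ,  0.08668688]), np.float64(0.0005855972129020196)) [ 0.53092002 -0.03157664  0.092     ]
(array([ 0.49641738, -0.11452839,  0.0897508 ]), np.float64(0.00028115861066836195)) [ 0.49594848 -0.114183    0.092     ]
[340.32314342 196.90374534] [333.66724762 214.48753125]
[340.51994767 196.10389634] [333.75943494 211.0852938 ]
```

Emit:
carry_out:
  motion:
    - {"fingers":-1,"xyz":[0.033,-0.031,0],"rot":[0,0,-1]}
    - {"fingers":-1,"xyz":[0.033,-0.031,0],"rot":[0,0,-1]}
    - {"fingers":-1,"xyz":[0.033,-0.031,0],"rot":[0,0,-1]}
    - {"fingers":-1,"xyz":[0.033,-0.031,0],"rot":[0,0,-1]}
    - {"fingers":-1,"xyz":[0.033,-0.031,0],"rot":[0,0,-1]}
    - {"fingers":-1,"xyz":[0.033,-0.031,0],"rot":[0,0,-1]}
    - {"fingers":-1,"xyz":[0.033,-0.031,0],"rot":[0,0,-1]}
    - {"fingers":-1,"xyz":[0.033,-0.031,0],"rot":[0,0,-1]}
    - {"fingers":-1,"xyz":[0.033,-0.031,0],"rot":[0,0,-0.6]}
    - {"fingers":-1,"xyz":[0.009,-0.042,0],"rot":[0,0,0]}
    - {"fingers":-1,"xyz":[0.009,-0.042,0],"rot":[0,0,0]}
    - {"fingers":-1,"xyz":[0.009,-0.042,0],"rot":[0,0,0]}
    - {"fingers":-1,"xyz":[0.009,-0.042,0],"rot":[0,0,0]}
    - {"fingers":-1,"xyz":[0.009,-0.042,0],"rot":[0,0,0]}
  grip_force: 30

```text
time: 1.5
tool_pos: [0.5049, 0.1249, 0.2488]
eef_rot: [-0.918, 1.373, 0.917]
contact_force: [1.1, -0.2, 0.3]
width: 0.0852
```

```bash
cat > st.py <<'E'
from h import *
from scipy.spatial.transform import Rotation as Ro
o=r.observe();R=Ro.from_rotvec(o['eef_rot']).as_matrix()
print(o['time'],o['tool_pos'].round(4),'yaw',np.degrees(np.arctan2(R[1,2],R[0,2])),'tilt',R[:,0].round(4),'w',o['width'],o['contact_force'].round(1),o['qpos'].round(2))
d=np.array([.530,-.031])-o['tool_pos'][:2];print('dxy to head',d, 'jig', d@[.924,-.382],d@[.382,.924])
E
python3 st.py
```

```text
1.5 [0.5049 0.1249 0.2488] yaw 67.64179627561711 tilt [-0.003  -0.0022 -1.    ] w 0.08523048734847999 [ 1.1 -0.2  0.3] [ 0.19  0.31  1.89 -0.    0.94 -0.99]
dxy to head [ 0.02510445 -0.15585056] jig 0.0827314227136326 -0.13441601606693748
```

Emit:
carry_out:
  motion:
    - {"fingers":-1,"xyz":[0.006,-0.039,0],"rot":[0,0,0]}
    - {"fingers":-1,"xyz":[0.006,-0.039,0],"rot":[0,0,0]}
    - {"fingers":-1,"xyz":[0.006,-0.039,-0.01],"rot":[0,0,0]}
    - {"fingers":-1,"xyz":[0.006,-0.039,-0.02],"rot":[0,0,0]}
    - {"fingers":-1,"xyz":[0.002,0,-0.02],"rot":[0,0,0]}
    - {"fingers":-1,"xyz":[0,0,-0.02],"rot":[0,0,0]}
    - {"fingers":-1,"xyz":[0,0,0],"rot":[0,0,0]}

```text
time: 2.2
tool_pos: [0.5315, -0.0444, 0.1765]
eef_rot: [-0.913, 1.375, 0.911]
contact_force: [0.4, 0.4, 0.3]
width: 0.0857
```

Run:
```python
import st
from h import *
for n,f in(('top','t1'),('side','s1')):
    a=snap(n,f)[:,:,::-1]; a=a[140:290,255:405] if n=='top' else a[90:270,230:400]
    cv2.imwrite(f'pics/{f}z.png',cv2.resize(a,None,fx=3.3,fy=3.3,interpolation=cv2.INTER_CUBIC))
```

```text
2.2 [ 0.5315 -0.0444  0.1765] yaw 67.23695565338772 tilt [-0.0018 -0.0031 -1.    ] w 0.08570415567315817 [0.4 0.4 0.3] [-0.14  0.42  1.94 -0.    0.79 -1.31]
dxy to head [-0.0014922   0.01339966] jig -0.0064974659778183515 0.011811261180284735
```

View pics/t1z.png

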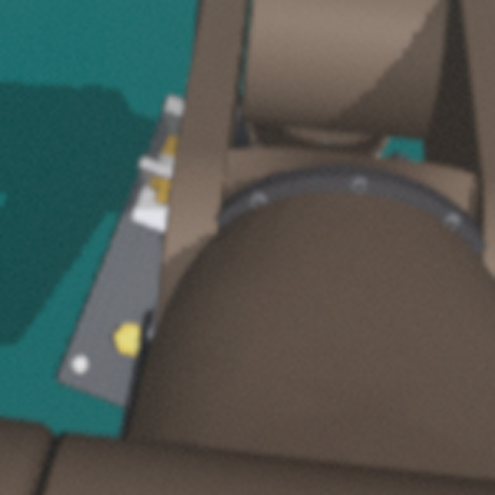

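View pics/s1z.png

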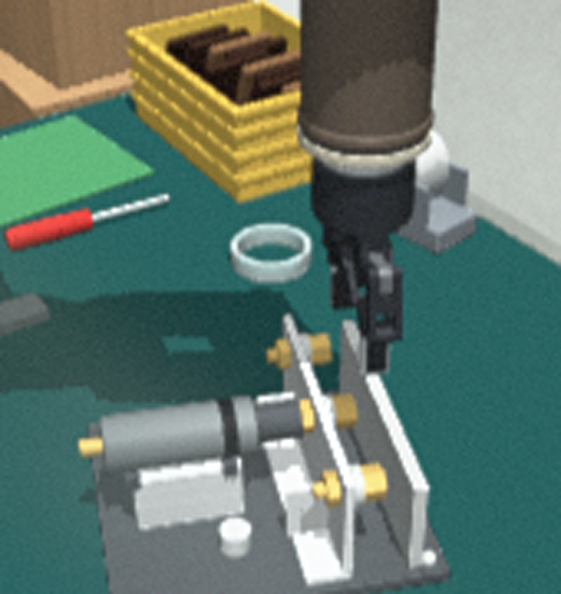

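Emit:
carry_out:
  motion:
    - {"fingers":-1,"xyz":[-0.0015,0.013,0],"rot":[0,0,0.2]}
    - {"fingers":-1,"xyz":[0,0,0],"rot":[0,0,0]}
    - {"fingers":-0.3,"xyz":[0,0,-0.012],"rot":[0,0,0]}
    - {"fingers":-0.3,"xyz":[0,0,-0.012],"rot":[0,0,0]}
    - {"fingers":-0.3,"xyz":[0,0,0],"rot":[0,0,0]}
    - {"fingers":-0.3,"xyz":[0,0,0],"rot":[0,0,0]}

```text
time: 2.9
tool_pos: [0.5326, -0.0283, 0.1559]
eef_rot: [-0.922, 1.366, 0.912]
contact_force: [0.2, -1.0, -0.2]
width: 0.0554
```

Run:
```python
import st
from h import *
n,f='side','s2'
a=snap(n,f)[:,:,::-1].copy()
o=r.observe();p=o['tool_pos']
a=a[130:250,270:390]
a=cv2.resize(a,None,fx=5,fy=5,interpolation=cv2.INTER_CUBIC)
c=np.array([.924,-.382,0]);y=np.array([.382,.924,0])
for s in(-1,1):
  for w in(-.011,.011):
    q=proj('side',p+s*y*(o['width']/2)+c*w-np.array([0,0,.015]))
    cv2.circle(a,tuple(int(v) for v in (q-[270,130]+.5)*5),3,(0,0,255),-1)
cv2.imwrite('pics/s2z.png',a)
```

```text
2.9 [ 0.5326 -0.0283  0.1559] yaw 67.67688519237383 tilt [ 0.0056 -0.0038 -1.    ] w 0.055421327176928485 [ 0.2 -1.  -0.2] [-0.11  0.44  1.96 -0.    0.73 -1.29]
dxy to head [-0.0026019  -0.00272803] jig -0.0013620505648300855 -0.003514621229284275
```

View pics/s2z.png

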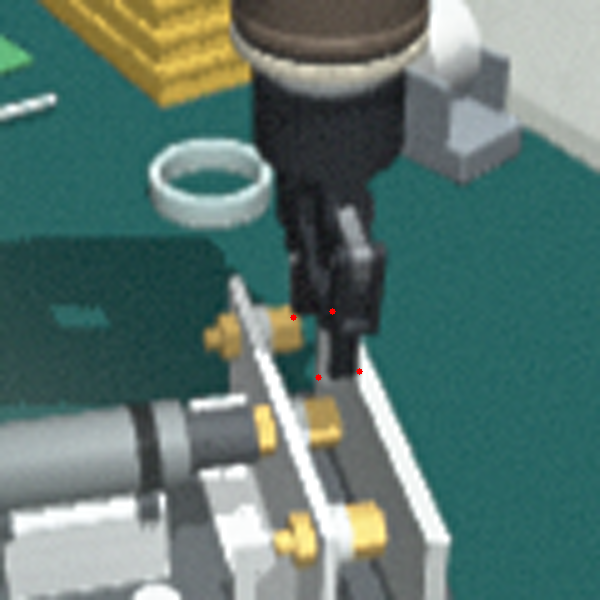

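Emit:
carry_out:
  motion:
    - {"fingers":-0.3,"xyz":[-0.0035,-0.0023,0],"rot":[0.2,0.3,-0.2]}
    - {"fingers":-0.3,"xyz":[0,0,0],"rot":[0,0,0]}
    - {"fingers":-0.3,"xyz":[0,0,-0.01],"rot":[0,0,0]}
    - {"fingers":-0.3,"xyz":[0,0,0],"rot":[0,0,0]}

```text
time: 3.35
tool_pos: [0.529, -0.0313, 0.1456]
eef_rot: [-0.914, 1.37, 0.914]
contact_force: [-1.1, -0.0, 0.7]
width: 0.0557
```

```bash
python3 st.py
```

```text
3.35 [ 0.529  -0.0313  0.1456] yaw 67.41643362740894 tilt [ 6.e-04 -1.e-04 -1.e+00] w 0.05570847640288202 [-1.1 -0.   0.7] [-0.12  0.46  1.97 -0.    0.71 -1.29]
dxy to head [0.00104959 0.00029205] jig 0.0008582594737791254 0.000670802827455298
```

Emit:
carry_out:
  motion:
    - {"fingers":-0.3,"xyz":[0,0,-0.006],"rot":[0,0,0]}
    - {"fingers":-0.3,"xyz":[0,0,-0.006],"rot":[0,0,0]}
    - {"fingers":-0.3,"xyz":[0,0,-0.006],"rot":[0,0,0]}
    - {"fingers":-0.3,"xyz":[0,0,-0.006],"rot":[0,0,0]}
    - {"fingers":-0.3,"xyz":[0,0,0],"rot":[0,0,0]}

```text
time: 3.85
tool_pos: [0.5288, -0.0313, 0.1189]
eef_rot: [-0.914, 1.37, 0.914]
contact_force: [0.3, -0.3, -0.1]
width: 0.0556
```

Run:
```python
import st
from h import *
a=snap('side','s3')[130:250,270:390,::-1]
cv2.imwrite('pics/s3z.png',cv2.resize(a,None,fx=5,fy=5,interpolation=cv2.INTER_CUBIC))
```

```text
3.85 [ 0.5288 -0.0313  0.1189] yaw 67.41382892585061 tilt [-1.e-04 -0.e+00 -1.e+00] w 0.05558758893139277 [ 0.3 -0.3 -0.1] [-0.12  0.5   1.99 -0.    0.65 -1.29]
dxy to head [0.00124767 0.00026355] jig 0.0010521661403345413 0.0007201290667339519
```

View pics/s3z.png

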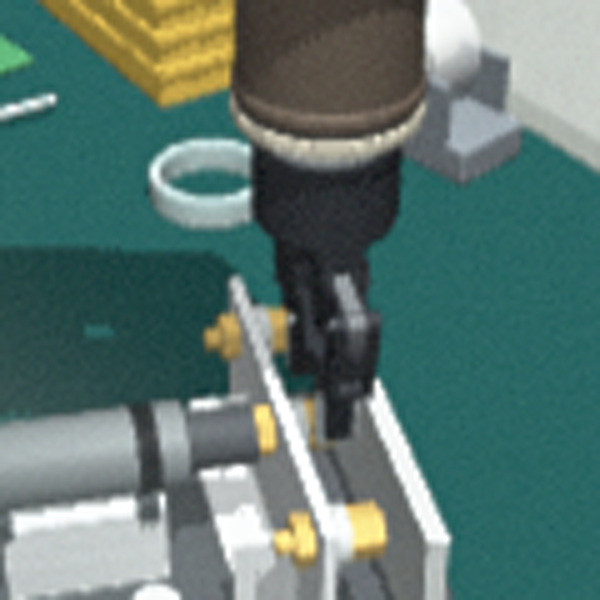

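The near finger is at (340,420) in the zoom, inside the gap and beside the head, with no contact force. I'll continue down.

Emit:
carry_out:
  motion:
    - {"fingers":-0.3,"xyz":[0.0005,0,-0.006],"rot":[0,0,0]}
    - {"fingers":-0.3,"xyz":[0,0,-0.006],"rot":[0,0,0]}
    - {"fingers":-0.3,"xyz":[0,0,-0.006],"rot":[0,0,0]}
    - {"fingers":-0.3,"xyz":[0,0,-0.005],"rot":[0,0,0]}
    - {"fingers":-0.3,"xyz":[0,0,0],"rot":[0,0,0]}

```text
time: 4.4
tool_pos: [0.5297, -0.0312, 0.0944]
eef_rot: [-0.914, 1.37, 0.914]
contact_force: [0.2, 0.5, 0.2]
width: 0.0556
```

Run:
```python
import st
from h import *
a=snap('side','s4')[130:250,270:390,::-1]
cv2.imwrite('pics/s4z.png',cv2.resize(a,None,fx=5,fy=5,interpolation=cv2.INTER_CUBIC))
```

```text
4.4 [ 0.5297 -0.0312  0.0944] yaw 67.41842146662009 tilt [ 7.e-04 -1.e-04 -1.e+00] w 0.05561585921547474 [0.2 0.5 0.2] [-0.12  0.54  2.01 -0.    0.6  -1.29]
dxy to head [0.00033792 0.00024707] jig 0.00021786357125315865 0.00035737603650435343
```

View pics/s4z.png

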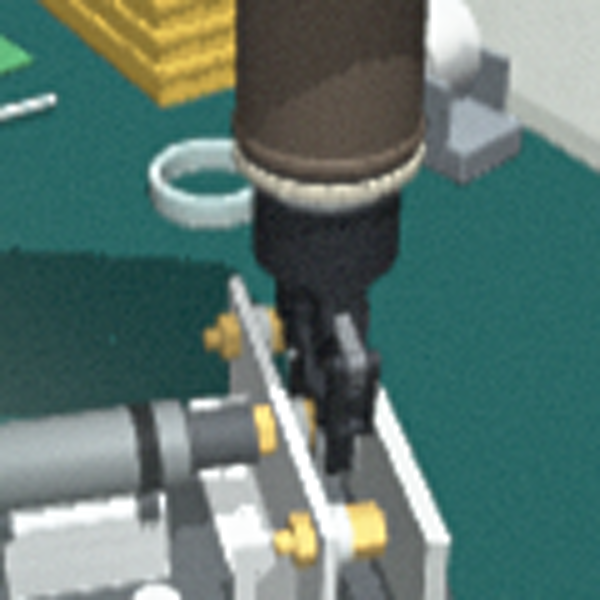

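Emit:
carry_out:
  motion:
    - {"fingers":0,"xyz":[0,0,0],"rot":[0,0,0]}
    - {"fingers":0.15,"xyz":[0,0,0],"rot":[0,0,0]}
    - {"fingers":0.25,"xyz":[0,0,0],"rot":[0,0,0]}
    - {"fingers":0.3,"xyz":[0,0,0],"rot":[0,0,0]}
    - {"fingers":0.35,"xyz":[0,0,0],"rot":[0,0,0]}
    - {"fingers":0.38,"xyz":[0,0,0],"rot":[0,0,0]}
    - {"fingers":0.41,"xyz":[0,0,0],"rot":[0,0,0]}
    - {"fingers":0.44,"xyz":[0,0,0],"rot":[0,0,0]}
  grip_force: 30

```text
time: 5.25
tool_pos: [0.5302, -0.0322, 0.0955]
eef_rot: [-0.916, 1.369, 0.912]
contact_force: [0.6, -0.2, -2.4]
width: 0.0254
```

Run:
```python
import st
print(st.o['moment'])
```

```text
5.25 [ 0.5302 -0.0322  0.0955] yaw 67.4217696061311 tilt [ 0.0022 -0.0012 -1.    ] w 0.02543071058782124 [ 0.6 -0.2 -2.4] [-0.12  0.54  2.   -0.    0.6  -1.29]
dxy to head [-0.00023855  0.00122764] jig -0.0006893772803677041 0.0010432133295079152
[ 0.10107396 -0.15693578 -0.08052277]
```

Emit:
carry_out:
  motion:
    - {"fingers":0.5,"xyz":[0,0,0],"rot":[0,0,0]}
    - {"fingers":0.6,"xyz":[0,0,0],"rot":[0,0,0]}
    - {"fingers":0.8,"xyz":[0,0,0],"rot":[0,0,0]}
    - {"fingers":1,"xyz":[0,0,0],"rot":[0,0,0]}
    - {"fingers":1,"xyz":[0,0,0],"rot":[0,0,0]}

```text
time: 5.75
tool_pos: [0.5302, -0.0322, 0.0955]
eef_rot: [-0.916, 1.369, 0.912]
contact_force: [0.2, -1.1, -0.9]
width: 0.0257
```

Run:
```python
import st
print(st.o['moment'])
```

```text
5.75 [ 0.5302 -0.0322  0.0955] yaw 67.42430360569432 tilt [ 0.0022 -0.0012 -1.    ] w 0.025683078493514276 [ 0.2 -1.1 -0.9] [-0.12  0.54  2.   -0.    0.6  -1.29]
dxy to head [-0.00023586  0.00119417] jig -0.0006741043206347874 0.0010133173445520782
[-0.10494336 -0.09595371 -0.05064632]
```

Emit:
carry_out:
  motion:
    - {"fingers":1,"xyz":[0,0,0],"rot":[0,0,0]}
    - {"fingers":1,"xyz":[0,0,0],"rot":[0,0,0]}
    - {"fingers":1,"xyz":[0,0,0],"rot":[0,0,0]}
    - {"fingers":1,"xyz":[0,0,0],"rot":[0,0,0]}
    - {"fingers":1,"xyz":[0,0,0],"rot":[0,0,0]}
    - {"fingers":1,"xyz":[0,0,0],"rot":[0,0,0]}
    - {"fingers":1,"xyz":[0,0,0],"rot":[0,0,0]}
    - {"fingers":1,"xyz":[0,0,0],"rot":[0,0,0]}
    - {"fingers":1,"xyz":[0,0,0],"rot":[0,0,0]}
    - {"fingers":1,"xyz":[0,0,0],"rot":[0,0,0]}

```text
time: 6.75
tool_pos: [0.5303, -0.0322, 0.0955]
eef_rot: [-0.916, 1.369, 0.912]
contact_force: [-0.3, -1.2, -0.9]
width: 0.0257
```

Run:
```python
import st
print(st.o['moment'])
from h import *
a=snap('side','s5')[130:250,270:390,::-1]
cv2.imwrite('pics/s5z.png',cv2.resize(a,None,fx=5,fy=5,interpolation=cv2.INTER_CUBIC))
for i in range(6): r.camera('top'); print(r.observe()['width'])
```

```text
6.75 [ 0.5303 -0.0322  0.0955] yaw 67.42411090471079 tilt [ 0.0023 -0.0012 -1.    ] w 0.025747417449087737 [-0.3 -1.2 -0.9] [-0.12  0.54  2.   -0.    0.6  -1.29]
dxy to head [-0.00029791  0.00120023] jig -0.0007337583597099087 0.000995210504318496
[-0.18597919 -0.16186234 -0.02668776]
0.025200597889619127
0.02568451385091235
0.025579457328278574
0.02538790023663568
0.025644822856859276
0.02571538910298004
```

View pics/s5z.png

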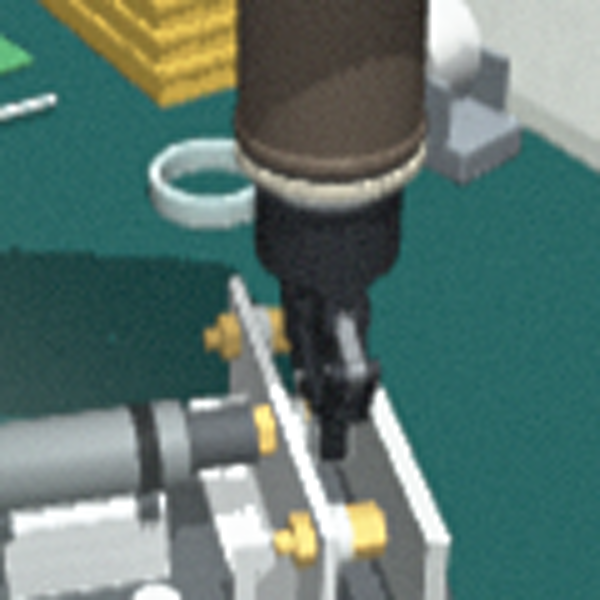

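Emit:
carry_out:
  motion:
    - {"fingers":1,"xyz":[0,0,0],"rot":[0,0,0]}
    - {"fingers":1,"xyz":[0,0,0],"rot":[0,0,0]}
    - {"fingers":1,"xyz":[0,0,0],"rot":[0,0,0]}
    - {"fingers":1,"xyz":[0,0,0],"rot":[0,0,0]}
    - {"fingers":1,"xyz":[0,0,0],"rot":[0,0,0]}
    - {"fingers":1,"xyz":[0,0,0],"rot":[0,0,0]}
    - {"fingers":1,"xyz":[0,0,0],"rot":[0,0,0]}
    - {"fingers":1,"xyz":[0,0,0],"rot":[0,0,0]}
    - {"fingers":1,"xyz":[0,0,0],"rot":[0,0,0]}
    - {"fingers":1,"xyz":[0,0,0],"rot":[0,0,0]}
    - {"fingers":1,"xyz":[0,0,0],"rot":[0,0,0]}
    - {"fingers":1,"xyz":[0,0,0],"rot":[0,0,0]}

```text
time: 8.3
tool_pos: [0.5303, -0.0322, 0.0955]
eef_rot: [-0.916, 1.369, 0.912]
contact_force: [1.5, -2.4, -1.2]
width: 0.0258
```

Run:
```python
from h import *
w=[];m=[];f=[]
for i in range(10): r.camera('top'); o=r.observe(); w.append(o['width']);m.append(o['moment']);f.append(o['contact_force'])
print(o['time'],o['tool_pos'],np.mean(w),np.std(w),np.mean(m,0)@[.924,-.382,0],np.mean(m,0),np.mean(f,0))
```

```text
8.8 [ 0.53025901 -0.0322095   0.09552284] 0.025635398543775965 0.0001513858862925289 -0.07474398065534654 [-0.13044415 -0.11985971 -0.04893902] [ 0.36558554 -1.9273422  -1.31232861]
```

Emit:
carry_out:
  motion:
    - {"fingers":1,"xyz":[0,0,0],"rot":[0,0,0]}
    - {"fingers":1,"xyz":[0,0,0],"rot":[0,0,0]}
    - {"fingers":1,"xyz":[0,0,0],"rot":[0,0,0]}
    - {"fingers":1,"xyz":[0,0,0],"rot":[0,0,0]}
    - {"fingers":1,"xyz":[0,0,0],"rot":[0,0,0]}
    - {"fingers":1,"xyz":[0,0,0],"rot":[0,0,0]}
    - {"fingers":1,"xyz":[0,0,0],"rot":[0,0,0]}
    - {"fingers":1,"xyz":[0,0,0],"rot":[0,0,0]}
    - {"fingers":1,"xyz":[0,0,0],"rot":[0,0,0]}
    - {"fingers":1,"xyz":[0,0,0],"rot":[0,0,0]}
  grip_force: 38

```text
time: 9.8
tool_pos: [0.5303, -0.0322, 0.0956]
eef_rot: [-0.916, 1.369, 0.912]
contact_force: [0.1, -1.8, -1.0]
width: 0.025
```

Run:
```python
from h import *
for k in range(2):
    w=[];m=[];f=[]
    for i in range(10): r.camera('top'); o=r.observe(); w.append(o['width']);m.append(o['moment']);f.append(o['contact_force'])
    print(o['time'],o['tool_pos'],np.mean(w),np.std(w),np.mean(m,0)@[.924,-.382,0],np.mean(f,0))
```

```text
10.3 [ 0.53030487 -0.03217687  0.09555845] 0.02537221850007147 0.00016240062695768574 -0.0860770378954663 [ 0.21891511 -1.53457602 -0.83122428]
10.8 [ 0.53026642 -0.03217916  0.09555729] 0.02544538540031007 0.00021154381093672393 -0.08378761198724545 [ 0.30134226 -1.50400363 -0.52198543]
```

```bash
python3 -c "
from plant import r
print(r.job_done()); o=r.observe(); print(o['time'],o['width'],o['tool_pos'])"
```

```text
the job is handed in; nothing more can be done
None
the job is handed in; nothing more can be done
```

I lowered the open fingers into the gap, pinched the middle bolt's head and handed in the job at about 10.8 s while still holding it. The interface gave no verdict.

**Position:** I measured the head's position from both cameras. The plates put it at (0.529, -0.0305) and the heads at (0.5315, -0.032), with a jig yaw of about -22.5°. I aimed at (0.530, -0.031). By the measured pose, the grasp point is within about 1 mm of that sideways and about 4.6 mm above the bolt's height.

**Grip and stillness:** I closed at 30 N, then raised the grip to 38 N.
- At 30 N the finger opening stayed at about 25.6 mm for roughly 3 s. At 38 N it stayed at about 25.4 mm for the last second.
- A head turning at the runner's 0.1 rad/s would have changed the opening by more than a millimetre, so the bolt is held.
- I saw no outside force on the tool above a few newtons at any reading, so I found no sign of a knock on the bracket or fence.

**Not ideal or not confirmed:**
- The opening is about 1.5 mm more than the 24 mm across flats. The fingers are probably about 7° off the upright flats, so friction is doing the holding.
- The wrist moment about the bolt read about -0.08 N m and did not clearly show the runner's 0.15 N m drag.
- The fingers hide the head in the last pictures, so I know the bolt is still only from the steady opening.

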